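# Tighten the sensor coupling on the polisher's water valve block and shut its cover

### The job

The captive brass hex nut that holds the sensor on the polisher's water valve block is loose: run it down clockwise with the fingers until it is hand-tight, then take the big red-handled wrench and give the nut its last turn with the wrench alone (fingers off the nut), clockwise until it comes up against its stop. Lay the wrench back on the blue mat and press the orange-framed cover down until its catch holds it fully shut. Do not put the wrench on before the nut is hand-tight, and leave the other things on the bench where they are.

Things in the scene. Friction and masses are not known exactly. Their poses are not given: they have to be found in the camera images.
- block: Fixed aluminium base plate 200 x 110 x 12 mm; origin under its centre, on the nut's axis; x towards the cover hinge, z up. Latch post 16 x 34 mm, 84 high at x=-85 mm; hinge posts 16 x 10, 100 high at x=77, y=-47 and 47 mm; a low copper pipe (top 36 mm) runs from the nut's neck to +x. A wrench can come in level from the +y or -y side, unless something tall stands there.
- nut: Brass hex nut, 30 mm across flats, 34.6 across corners, from 34 to 56 mm above the bench, on a neck of radius 16 mm; turns about the block's origin axis without rising. A black sensor of radius 10 mm sticks up through it to 78 mm. x axis: square to a flat. A red dash on its top lies along +x and meets the red dash on the plate when fully tight.
- nut_centre (a point): Centre of the nut, 45 mm above the bench; axes as nut.
- spin (a joint): Free turn of the nut, rad, growing clockwise seen from above, 0 to 2.0; 0.06 N m. At 2.0 it is hand-tight: more clockwise turn goes into joint tight. At hand-tight two flats run along a line 115 degrees (anticlockwise from above) from the block's +x, so an open wrench slides on along that line from the +y or -y side.
- tight (a joint): Final tightening turn of the nut beyond hand-tight, rad, clockwise; 0 to a firm stop at 0.5 (29 degrees). Needs 0.8 N m.
- cover (a joint): Opening angle of the cover, rad: 0 shut, about 1.9 to 2.3 open (leaning back, away from the nut). It is sprung open with a weak spring; the last 3 degrees press its lip past a spring catch on the latch post (about 8 N at the front edge), which then holds it shut.
- cover_hinge (a point): Middle of the cover's hinge axis, 75 mm along the block's +x from the nut's axis, 92 mm above the bench; the axis is the block's y. Axes as block.
- cover_press (a point): Point on the outer face of the orange-framed clear cover (139 x 82 x 5 mm plate, hinged at one end), on its middle line 125 mm from the hinge axis: press here. z axis: outward normal of the outer face (up when shut, when this point is 94.5 mm above the bench).
- mat: Fixed flat blue tool mat 250 x 170 x 8 mm; origin at the centre of its underside.
- wrench: Open-ended wrench, red handle, lying flat, 235 mm long, 0.25 kg; origin under the grip point, x to the jaw, z up. Handle 20 mm wide, 10 thick (4 to 14 mm above the underside), x -100 to 60 mm; steel head 51 wide (58 at the flared tips), 18 thick, x 53 to 122 mm; tail disc radius 13, 18 thick, at x=-100 mm. Centre of mass near x=15 mm.
- wrench_grip (a point): Grip point in the middle of the red handle, 9 mm above the wrench's underside; axes as wrench.
- wrench_jaw (a point): Centre of the open jaw, 100 mm along x from the grip point: the nut's axis passes here when the wrench is on. Jaw 32.5 mm wide between flat faces that run along the wrench's x, open towards +x, throat 19 mm behind this point.
- spare: Bystander: smaller open-ended wrench, yellow handle 18 mm wide, jaw 18 mm (too small for the nut), 235 mm long, 18 mm thick, on the mat; origin under its grip point, x towards its jaw.
- bottle: Bystander: white bottle with a blue cap, 60 mm in diameter, 150 mm high, standing beside the block; origin under its centre.
- samples: Bystander: low grey tray 100 x 46 mm with three black resin mounts, 20 mm high in all, beside the block; origin under its centre.
- mount: Bystander: green resin mount, a disc 30 mm in diameter and 18 mm high; origin under its centre.
- jar: Bystander: amber jar with a black lid, 60 mm in diameter, 85 mm high; origin under its centre.
- beaker: Bystander: clear beaker, 64 mm in diameter, 80 mm high; origin under its centre.
Mind the look-alikes: they are no part of the job. Leave any green look-alike of the block alone.

How it is judged:
By the outcome, as a careful person would: the job done as asked, in the order asked, and still so for the second after the job is handed in, with the robot touching nothing.
It also fails if it takes over 72 s, if anything falls off the work surface, if the arm or the gripper's body presses on something with over 40 N, if the wrist force passes 120 N, or if a joint passes its speed limit or range.

### The arm

A 6-joint arm with a two-finger parallel gripper is mounted at the origin on the work surface. World frame = base frame: x ahead of the robot, y to its left, z up, the work surface at z = 0. Lengths are in m, angles in rad, forces in N, time in s.
With the tool pointing down it reaches from about 0.425 to 0.95 m from the base axis. Payload 14.7 kg.
Tool frame: the origin (TCP) lies between the finger pads; the fingertips stand 17 mm ahead of it and the grasp point (between the pads) lies 2 mm behind it; z points along the fingers, y is the line along which they close (so a half turn about z gives the same grasp; the last joint's range is limited). The gripper opens to 85 mm and grips with 20 to 120 N. Pads are 22 mm wide; open, the fingers measure 114 mm over their backs; the gripper's body (76 mm by 85 mm) begins 54 mm behind the grasp point. The pads swing forward as they close: fully open they stand 13 mm farther back than shut.
Start: joints at [1.114, 0.48, 1.596, -0, 1.065, -0.047], TCP at [0.259, 0.596, 0.248] pointing down, gripper open.
Joint ranges: [-2.75, 2.75], [-0.82, 2.05], [0.23, 2.67], [-1.56, 4.7], [0.09, 2.69], [-2.92, 2.92]. Speed limits (rad/s): [1.89, 1.89, 2.39, 3.01, 3.01, 3.01].

### API

Orientations are given as a unit quaternion [x, y, z, w].
In Python, from rig import * gives the robot as it stands.
- The arm moves only by the tool move_arm, never from a script. Its argument "moves" is one flat list of numbers, 4 for each row, row after row: the shift along the world's x, y, z in cm, then the turn about the world's z in units of 6 degrees (1.0 is 6 degrees). A call has 1 to 8 rows; each row shifts and turns the commanded pose from where the row before left it; what a row does not reach is not made up. A row lasts 1/8 s, in which the tool goes at most 62.5 mm and 10.7 degrees, less where a joint would pass 70% of its speed; a pose out of reach is approached as far as the arm can. A call is refused whole if a number of a shift passes 6.25 or a number of a turn 1, either way. A call with a gripper value outside its range is refused whole. "hand" is the finger opening in cm, from 0 to 8.54, set as the call begins (left out, the last holds). The fingers move at their own pace and stop on an object; "force" is the grip in N (left out, the last holds). Time passes only in rows, so rows that do not move let the fingers close. It gives the time, the measured TCP pose, the force, the opening and the grip force at its end, in the units of the state.
- get_obs(): the state, without advancing time (a new reading comes with each control period).
- snapshot(name): name is "scene" or "top" or "wrist"; returns a dict with "frame" (400x640x3 uint8, red, green, blue), "z_map" (400x640 float32, m along the optical axis (not along the pixel's ray), 0 where there is no reading), "camera_matrix" (3x3 intrinsics, pixels), "rvec" (rotation vector, rad) and "tvec" (3), from world to camera coordinates, as OpenCV has them; the wrist camera has in their place "T_tool_cam" (4x4, takes a point from camera to tool coordinates, whose origin is the TCP and whose axes are the flange's). Camera axes: x right, y down, z forward; pixel columns grow to the right and rows downward; lengths in m; the calibration is good to about 2 mm. A picture is of the moment at which its call begins: read the wrist's pose just before it.
- sign_off(): hands the job in; it is judged then, once.
The state is a dict: "clock": time; "q": joint angles; "joint_velocities": joint speeds; "joint_torque": joint torques, N m; "eef_pos": TCP position; "eef_rot": TCP orientation; "wrist_force": force on the tool from outside, world axes, zero at the start; "ft_torque": the same for the moment, N m; "finger_gap": finger opening in m; "gripper_force": force on a finger pad.
Only numpy, scipy, OpenCV 4.12 (cv2) and the standard library are available. Lean on these libraries where they do the work, as an engineer would, in place of code of your own. Each camera call takes 0.05 s, during which the arm holds its last target. There are 200 camera calls.

## Working session

There is one attempt and no reset: what is moved stays moved. The work goes in short steps, Python scripts to look and compute and a tool call to move; the robot and the scene stay as the last step left them, time stands still between calls to the robot, and variables do not carry over. Pictures are saved under pics/ and viewed, at most 10 in all, crops included, and the job is handed in when it is done.

Besides the shell and the picture viewer there is one more tool, called after "Emit:" as name(argument=value, ...) on one line, values as JSON. move_arm: Moves the arm, as the interface text tells. Its arguments: {"type":"object","properties":{"moves":{"type":"array"},"hand":{"type":"number"},"force":{"type":"number"}},"required":["moves"]}

```bash
ls; mkdir -p pics; cat > h.py <<'E'
from rig import *
import numpy as np, cv2
def save(n,im): cv2.imwrite('pics/'+n,cv2.cvtColor(np.ascontiguousarray(im),cv2.COLOR_RGB2BGR))
def cloud(s,o=None):
    K=s['camera_matrix'];z=s['z_map'];v,u=np.indices(z.shape)
    p=np.stack([(u-K[0,2])/K[0,0]*z,(v-K[1,2])/K[1,1]*z,z],-1)
    R=cv2.Rodrigues(np.array(s['rvec'],float))[0];t=np.array(s['tvec']).ravel()
    return (p-t)@R
def ray(s,u,v,h):
    K=s['camera_matrix'];R=cv2.Rodrigues(np.array(s['rvec'],float))[0];t=np.array(s['tvec']).ravel()
    d=R.T@np.array([(u-K[0,2])/K[0,0],(v-K[1,2])/K[1,1],1]);c=-R.T@t
    return c+d*(h-c[2])/d[2]
E
python3 - <<'E'
from h import *
o=get_obs();print(o)
for n in('scene','top'):
    s=snapshot(n);save(n+'0.png',s['frame']);np.savez(n+'0.npz',**s)
    R=cv2.Rodrigues(np.array(s['rvec'],float))[0];print(n,-R.T@np.array(s['tvec']).ravel(),s['camera_matrix'][0])
E
```

```text
pics
{'clock': 0.0, 'q': array([ 1.11439132e+00,  4.80820347e-01,  1.59689807e+00,  1.62664006e-05,
        1.06510706e+00, -4.66241619e-02]), 'joint_velocities': array([-5.59131226e-04, -2.83312036e-04,  2.69277559e-04, -2.13449808e-06,
        5.42145332e-04,  1.26225439e-03]), 'joint_torque': array([-4.68903036e-04, -9.50631309e+01, -4.30182552e+01,  1.80122430e-05,
        1.23517829e-02,  1.04256524e-04]), 'eef_pos': array([0.25877538, 0.59582167, 0.24767082]), 'eef_rot': array([ 2.03463701e-01,  9.79082296e-01, -5.95242936e-04, -1.60295064e-04]), 'wrist_force': array([-0.14022547, -0.50302316, -0.36294719]), 'ft_torque': array([ 0.0216434 , -0.04777141, -0.04147398]), 'gripper_force': 0.0, 'finger_gap': 0.08538772762069717}
scene [ 1.04645768 -0.25407978  1.0696812 ] [456.46753706   0.         315.82377327]
top [ 0.30816252 -0.00796151  1.42856041] [406.87602399   0.         311.50784051]
```

View pics/top0.png

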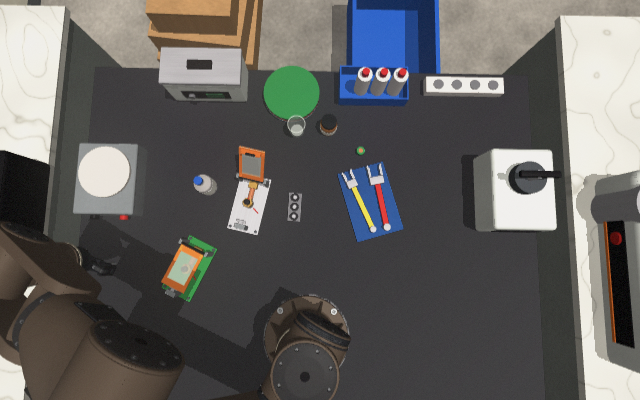

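View pics/scene0.png

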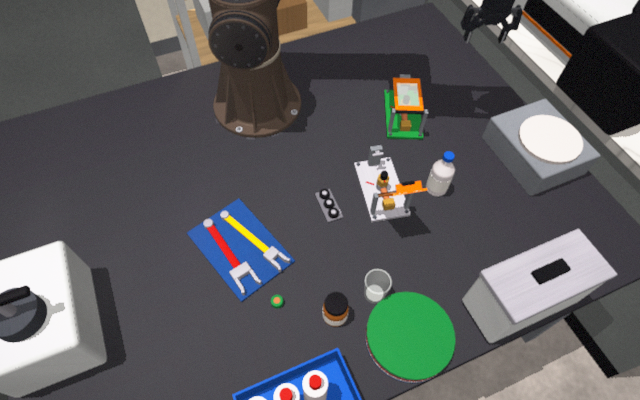

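Top view: the real valve block (white plate) is at (249,205) and its green look-alike at (188,268). The red wrench is at (380,197) and the yellow spare at (360,200). The bottle is at (204,184) and the tray at (294,207). By the description I choose the white-plate block and the red wrench. Next I'll measure them and check both in one close crop.

```bash
cat > m.py <<'E'
from h import *
T=dict(np.load('top0.npz'));S=dict(np.load('scene0.npz'))
def red(s,lo=(0,150,90),hi=(6,255,255)):
    h=cv2.cvtColor(s['frame'],cv2.COLOR_RGB2HSV);return (cv2.inRange(h,lo,hi)|cv2.inRange(h,(176,lo[1],lo[2]),(180,255,255)))>0
for n,s in(('T',T),('S',S)):
    P=cloud(s);x=P[...,0];y=P[...,1];z=P[...,2]
    h=cv2.cvtColor(s['frame'],cv2.COLOR_RGB2HSV)
    m=red(s)&(x>.3)&(x<.8)&(y<0)&(y>-.35)&(z<.05)
    m=(cv2.connectedComponentsWithStats(m.astype(np.uint8)));i=1+np.argmax(m[2][1:,4]);m=m[1]==i
    u=np.argwhere(m)[:,::-1]
    q=np.array([ray(s,a,b,.022)[:2] for a,b in u]); c=q.mean(0);w,V=np.linalg.eigh(np.cov(q.T));d=V[:,1];d=d*np.sign(d[0])
    t=(q-c)@d;print(n,'red handle',c,d,np.degrees(np.arctan2(d[1],d[0])),t.min(),t.max(),np.median(z[m]))
    hv=h.astype(int)
    w=(hv[...,1]<60)&(hv[...,2]>130)&(x>.35)&(x<.75)&(y>.02)&(y<.3)&(z>.003)&(z<.02)
    q=P[w][:,:2].astype(np.float32);print(n,'plate',w.sum(),cv2.minAreaRect(q))
    b=(hv[...,0]>100)&(hv[...,0]<125)&(hv[...,1]>120)&(hv[...,2]>60)&(x>.35)&(x<.75)&(y<0)&(y>-.35)&(z<.03)
    print(n,'mat',cv2.minAreaRect(P[b][:,:2].astype(np.float32)))
    for nm,mm in dict(bottle=(z>.07)&(z<.2)&(y>.17)&(y<.3)&(x>.45)&(x<.62)&~((hv[...,0]<20)&(hv[...,1]>80)),tray=(z>.01)&(z<.03)&(y<.06)&(y>-.03)&(x>.4)&(x<.6)).items():
        q=P[mm];print(n,nm,q.mean(0),q.min(0),q.max(0)) if len(q) else 0
a=cv2.resize(T['frame'][135:250,180:310],None,fx=4.6,fy=4.6,interpolation=2)[:520]
b=cv2.resize(S['frame'][140:225,340:460],None,fx=5,fy=5,interpolation=2)
im=np.zeros((600,800,3),np.uint8)
a=cv2.resize(T['frame'][140:240,220:320],(400,400),interpolation=2);im[:400,:400]=a
im[:400,400:]=cv2.resize(S['frame'][138:228,355:445],(400,400),interpolation=2)
im[400:,:400]=cv2.resize(T['frame'][160:235,300:450],(400,200),interpolation=2)
save('crop1.png',im)
E
python3 m.py
```

```text
T red handle [ 0.45736207 -0.25249561] [0.97810917 0.20809243] 12.01058691460643 -0.07133518210716287 0.06980013309121129 0.02072025294301604
T plate 1412 ((0.5469646453857422, 0.149308443069458), (0.25019463896751404, 0.3967966139316559), 87.5170669555664)
T mat ((0.46777939796447754, -0.21549096703529358), (0.25148096680641174, 0.1717410832643509), 16.89293670654297)
T bottle [0.55056415 0.19713225 0.14046523] [0.45007235 0.17022227 0.07000852] [0.58613535 0.24181886 0.18579239]
T tray [0.44290158 0.04700366 0.01799387] [0.40040157 0.02713211 0.01000868] [0.48871946 0.05989801 0.02633035]
S red handle [ 0.46024534 -0.25213644] [0.97855765 0.20597313] 11.886471011944632 -0.07116024869009817 0.06800964530204687 0.022730169922695758
S plate 1789 ((0.5498999357223511, 0.15277642011642456), (0.25470396876335144, 0.40257468819618225), 87.9346694946289)
S mat ((0.4689279794692993, -0.2124595046043396), (0.25009092688560486, 0.17270705103874207), 16.88460350036621)
S bottle [0.49237267 0.21300433 0.08209685] [0.4501867  0.17605992 0.07072951] [0.54543549 0.2427481  0.1157886 ]
S tray [0.45016799 0.04603102 0.01856156] [0.40013382 0.02564907 0.01000996] [0.49462826 0.05981914 0.02636868]
```

View pics/crop1.png

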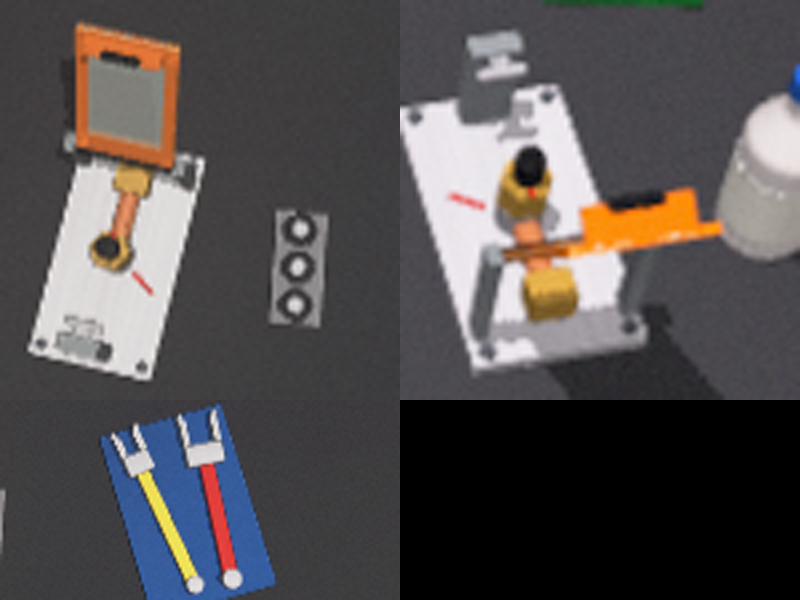

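The crop confirms both choices: the block plate has its nut at crop (110,252), top-view pixel (247,203), with the plate's red dash at (256,211), and the red wrench has the wide jaw. Next I'll get the block pose.

```bash
cat > m2.py <<'E'
from h import *
for n in('top','scene'):
    s=dict(np.load(n+'0.npz'));P=cloud(s);x,y,z=P[...,0],P[...,1],P[...,2]
    h=cv2.cvtColor(s['frame'],cv2.COLOR_RGB2HSV).astype(int)
    w=((h[...,1]<50)&(h[...,2]>150)&(z>.004)&(z<.022)&(x>.35)&(x<.62)&(y>.05)&(y<.27)).astype(np.uint8)
    _,L,st,_=cv2.connectedComponentsWithStats(w);i=1+np.argmax(st[1:,4]);m=L==i
    uv=np.argwhere(m)[:,::-1];q=np.array([ray(s,a,b,.012)[:2] for a,b in uv],np.float32)
    r=cv2.minAreaRect(q);print(n,'plate',m.sum(),r)
    # depth-based clusters
    br=(h[...,0]>10)&(h[...,0]<30)&(h[...,1]>110)&(z>.05)&(z<.062)&(abs(x-.47)<.05)&(abs(y-.15)<.05);print('nut top',br.sum(),P[br].mean(0))
    bk=(h[...,2]<70)&(z>.068)&(z<.085)&(abs(x-.47)<.05)&(abs(y-.15)<.05);print('sensor',bk.sum(),P[bk].mean(0))
    g=(h[...,0]<18)&(h[...,0]>5)&(h[...,1]>180)&(z>.085)&(z<.3)&(x>.45)&(x<.75)&(y>.02)&(y<.25)
    q=P[g];print('cover',len(q),q.min(0),q.max(0));k=q[:,2]>q[:,2].max()-.012;print(' top edge',q[k].mean(0))
    rd=(((h[...,0]<6)|(h[...,0]>174))&(h[...,1]>120)&(h[...,2]>90)&(abs(x-.46)<.06)&(abs(y-.14)<.06));print('dashes',[(tuple(np.round(c,1))) for c in cv2.connectedComponentsWithStats(rd.astype(np.uint8))[3][1:]],P[rd&(z<.03)].mean(0))
    for nm,(a,b,c,d,e,f) in dict(beaker=(.6,.75,-.03,.06,.04,.1),jar=(.6,.75,-.12,-.03,.04,.1),mount=(.5,.65,-.22,-.14,.01,.03),tray=(.38,.56,-.05,.06,.008,.03),bottle=(.42,.62,.2,.32,.06,.16)).items():
        k=(x>a)&(x<b)&(y>c)&(y<d)&(z>e)&(z<f);q=P[k]
        if len(q):print(nm,q.min(0),q.max(0))
E
python3 m2.py
```

```text
top plate 1148 ((0.44835609197616577, 0.20916235446929932), (0.10804392397403717, 0.19620396196842194), 77.94634246826172)
nut top 11 [0.44903897 0.19710593 0.0555897 ]
sensor 1 [0.45068437 0.19857222 0.0772519 ]
cover 295 [0.51548745 0.13899227 0.09301969] [0.60097171 0.23139497 0.21755605]
 top edge [0.58655275 0.1775564  0.21049817]
dashes [(np.float64(255.5), np.float64(210.5))] [0.42497796 0.18504249 0.00851057]
beaker [0.68779363 0.0172048  0.04041644] [0.74910035 0.05984936 0.08465009]
jar [ 0.69911136 -0.09113669  0.04041112] [ 0.74827755 -0.0344417   0.09121992]
mount [ 0.50016256 -0.21981291  0.01000089] [ 0.64979273 -0.14003316  0.02969631]
tray [0.39086394 0.00509049 0.00816843] [0.48953852 0.05998997 0.02633035]
bottle [0.43859957 0.20014526 0.06019245] [0.57005955 0.24181886 0.15908508]
scene plate 1404 ((0.4534406065940857, 0.20968025922775269), (0.10981111228466034, 0.20076687633991241), 77.71538543701172)
nut top 13 [0.45588107 0.19766399 0.05639718]
sensor 2 [0.45821367 0.19940898 0.07039154]
cover 254 [0.53704083 0.13619766 0.08949514] [0.60848277 0.24005003 0.22117408]
 top edge [0.59066219 0.17947583 0.21277561]
dashes [(np.float64(367.5), np.float64(182.0)), (np.float64(370.5), np.float64(183.0)), (np.float64(373.0), np.float64(184.0))] [0.4297069  0.18659502 0.01559801]
beaker [0.69086744 0.01732699 0.04002337] [0.74992543 0.05995304 0.08540438]
jar [ 0.70638153 -0.09379965  0.04078797] [ 0.74995198 -0.03719067  0.09058999]
mount [ 0.50000027 -0.21995731  0.01001089] [ 0.64983687 -0.14001568  0.02996113]
tray [ 0.39456867 -0.00352888  0.00803365] [0.49462826 0.05981914 0.02636868]
bottle [0.43951915 0.20004907 0.0600678 ] [0.54543549 0.2427481  0.098871  ]
```

Emit:
move_arm(moves=[2.4,-4.8,0,0,2.4,-4.8,0,0,2.4,-4.8,0,0,2.4,-4.8,0,0,2.4,-4.8,0,0,2.4,-4.8,0,0,2.4,-4.8,0,0,2.4,-4.8,0,0])

```text
clock: 1.1
eef_pos: [0.4514, 0.2105, 0.2482]
eef_rot: [0.203, 0.979, -0.0, -0.0]
wrist_force: [0.6, 0.3, 0.2]
finger_gap: 0.0852
gripper_force: 0.0
```

```bash
python3 - <<'E'
from h import *
o=get_obs();s=snapshot('wrist');np.savez('w1.npz',**s,pos=o['eef_pos'],rot=o['eef_rot'])
save('w1.png',s['frame']);print(o['eef_pos'],o['q'],s['T_tool_cam'],s['camera_matrix'])
E
```

```text
[0.45140356 0.21052251 0.24823092] [ 3.75514324e-01  2.68630338e-01  1.93745018e+00  1.32767754e-06
  9.35597188e-01 -7.85576505e-01] [[ 6.29213055e-05 -9.58902903e-01 -2.83734417e-01  7.12968275e-02]
 [ 9.99999985e-01  1.41631339e-05  1.73895839e-04  5.64272559e-04]
 [-1.62730656e-04 -2.83734424e-01  9.58902889e-01 -1.25777495e-01]
 [ 0.00000000e+00  0.00000000e+00  0.00000000e+00  1.00000000e+00]] [[356.43194581   0.         315.5663977 ]
 [  0.         356.43194581 204.02269487]
 [  0.           0.           1.        ]]
```

View pics/w1.png

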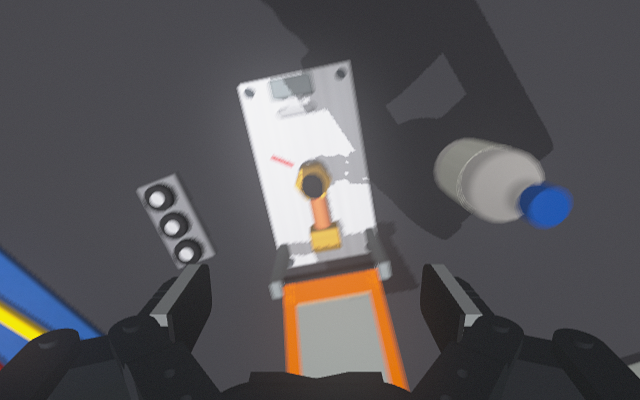

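Wrist view: the nut is at (312,182) with the sensor in it, the plate dash at (282,160), the bottle at (490,180) and the tray at (172,222). I'll enlarge the nut and measure it and the plate.

```bash
cat >> h.py <<'E'
from scipy.spatial.transform import Rotation as Ro
def wray(s,u,v,h):
    K=s['camera_matrix'];T=s['T_tool_cam'];R=Ro.from_quat(s['rot']).as_matrix()
    d=R@T[:3,:3]@np.array([(u-K[0,2])/K[0,0],(v-K[1,2])/K[1,1],1]);c=s['pos']+R@T[:3,3]
    return c+d*(h-c[2])/d[2]
def rect(s,cx,cy,half,h,n=480):
    "rectified top-down picture of plane z=h: right=-y, up=+x"
    K=s['camera_matrix'];T=s['T_tool_cam'];R=Ro.from_quat(s['rot']).as_matrix();Rw=R@T[:3,:3];c=s['pos']+R@T[:3,3]
    def pr(p):q=Rw.T@(p-c);return [K[0,0]*q[0]/q[2]+K[0,2],K[1,1]*q[1]/q[2]+K[1,2]]
    W=[(cx+half,cy+half,h),(cx+half,cy-half,h),(cx-half,cy-half,h),(cx-half,cy+half,h)]
    H=cv2.getPerspectiveTransform(np.float32([pr(np.array(w)) for w in W]),np.float32([(0,0),(n,0),(n,n),(0,n)]))
    return cv2.warpPerspective(s['frame'],H,(n,n),flags=cv2.INTER_CUBIC)
E
cat > m3.py <<'E'
from h import *
s=dict(np.load('w1.npz'));f=s['frame'];h=cv2.cvtColor(f,cv2.COLOR_RGB2HSV).astype(int)
v,u=np.indices(h.shape[:2]);roi=(u>225)&(u<390)&(v>55)&(v<300)
rd=(((h[...,0]<5)|(h[...,0]>172))&(h[...,1]>130)&(h[...,2]>100)&roi).astype(np.uint8)
_,L,st,c=cv2.connectedComponentsWithStats(rd)
for i in range(1,len(st)):print('red',st[i],c[i],wray(s,*c[i],.012),wray(s,*c[i],.056))
w=((h[...,1]<60)&(h[...,2]>105)&roi&(v<262)).astype(np.uint8)
_,L,st,c=cv2.connectedComponentsWithStats(w);i=1+np.argmax(st[1:,4])
q=np.array([wray(s,a,b,.012)[:2] for a,b in np.argwhere(L==i)[:,::-1]],np.float32);print('plate',cv2.minAreaRect(q))
br=((h[...,0]>10)&(h[...,0]<30)&(h[...,1]>110)&roi&(v<205)&(v>150)).astype(np.uint8)
_,L,st,c=cv2.connectedComponentsWithStats(br);i=1+np.argmax(st[1:,4]);q=cv2.convexHull(np.argwhere(L==i)[:,::-1].astype(np.float32)).reshape(-1,2)
p=np.array([wray(s,a,b,.056)[:2] for a,b in q],np.float32);print('brass',cv2.minAreaRect(p),cv2.minEnclosingCircle(p))
bk=((h[...,2]<75)&(abs(u-313)<16)&(abs(v-186)<16)).astype(np.uint8);a=np.argwhere(bk)[:,::-1].astype(np.float32);cc=cv2.minEnclosingCircle(a);print('sensor',cc,wray(s,*cc[0],.078))
save('n1.png',np.hstack([cv2.resize(f[150:214,280:344],(480,480),interpolation=2),]))
E
python3 m3.py
```

```text
plate ((0.45241832733154297, 0.20735232532024384), (0.11311831325292587, 0.2018994241952896), 77.80939483642578)
brass ((0.46342581510543823, 0.21118053793907166), (0.008842121809720993, 0.026996280997991562), 50.75076675415039) ((0.46262019872665405, 0.2101944386959076), 0.013803564943373203)
sensor ((0.0, 0.0), 0.0) [0.22895787 0.05298622 0.078     ]
```

View pics/n1.png

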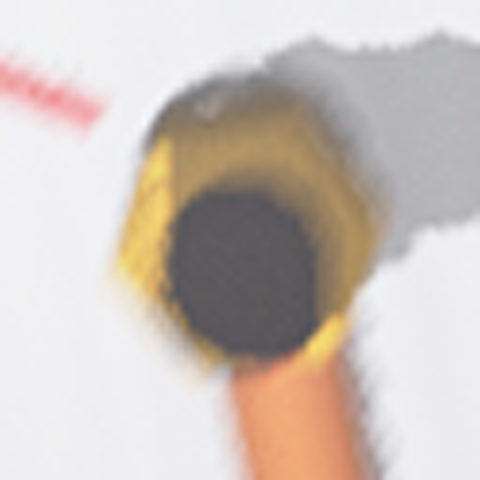

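```bash
python3 - <<'E'
from h import *
s=dict(np.load('w1.npz'));S=dict(np.load('scene0.npz'))
f=lambda x,y:wray(s,280+x/7.5,150+y/7.5,.056)[:2]
pts=dict(left=f(120,255),bl=f(200,375),br=f(345,340),right=f(385,215),tr=f(310,95),tl=f(165,130))
C=np.mean(list(pts.values()),0);print('centre',C,'sensor',wray(s,280+242/7.5,150+275/7.5,.078)[:2])
for k,p in pts.items():d=p-C;print(k,np.hypot(*d),np.degrees(np.arctan2(d[1],d[0])))
h=cv2.cvtColor(S['frame'],cv2.COLOR_RGB2HSV).astype(int)
v,u=np.indices(h.shape[:2]);m=(abs(u-385)<9)&(v>168)&(v<190)&((h[...,0]<7)|(h[...,0]>172))&(h[...,1]>120)&(h[...,2]>80)
for a in np.argwhere(m):print('scene red',a[::-1],ray(S,a[1],a[0],.056)[:2],h[tuple(a)])
# plate edges via both dashes
hw=cv2.cvtColor(s['frame'],cv2.COLOR_RGB2HSV).astype(int);vv,uu=np.indices(hw.shape[:2])
m=((hw[...,0]<8)|(hw[...,0]>165))&(hw[...,1]>70)&(abs(uu-283)<18)&(abs(vv-160)<12);q=np.array([wray(s,b,a,.0125)[:2] for a,b in np.argwhere(m)]);c=q.mean(0);print('dash',c,np.linalg.eigh(np.cov(q.T))[1][:,1], [np.degrees(np.arctan2(*(c-x)[::-1])) for x in (C,np.array([.4524,.2085]))])
E
```

```text
centre [0.45224488 0.20914662] sensor [0.45128179 0.20816563]
left 0.01654037281669802 -105.27591768865899
bl 0.018817624073875907 -44.38391030114693
br 0.01721683626041832 16.998158552900406
right 0.01611934351673781 75.90838989127317
tr 0.018586141055367655 135.32073020291355
tl 0.01690697561014143 -164.14913489841015
scene red [384 180] [0.4604108  0.20951514] [  4 212 178]
scene red [384 181] [0.46336173 0.20793837] [  5 222 216]
dash [0.42824523 0.18355387] [-0.71353129 -0.70062336] [np.float64(-133.16007508494485), np.float64(-134.07664570641842)]
```

The hexagon's corners sit at 15.7° mod 60, so its flat normals are at 45.7°. The nut dash is near -14° and hand-tight is near -107°, so about 93° of clockwise turn is left. I'll align with the flats and go down.

Emit:
move_arm(moves=[0.05,-0.2,-2.4,-0.87,0,0,-2.4,-0.87,0,0,-2.4,-0.87,0,0,-2.4,-0.87,0,0,-2.4,0,0,0,-2.4,0,0,0,-2.4,0,0,0,-2.4,0])

```text
clock: 2.15
eef_pos: [0.4514, 0.2102, 0.0554]
eef_rot: [0.378, 0.926, -0.0, -0.0]
wrist_force: [0.7, -0.6, 0.2]
finger_gap: 0.0853
gripper_force: 0.0
```

Emit:
move_arm(moves=[0,0,0,0,0,0,0,0,0,0,0,0,0,0,0,0,0,0,0,0,0,0,0,0], hand=0, force=30)

```text
clock: 2.9
eef_pos: [0.4514, 0.2099, 0.0573]
eef_rot: [0.377, 0.926, 0.0, 0.0]
wrist_force: [-3.5, -5.5, 11.3]
finger_gap: 0.0288
gripper_force: 32.0
```

```bash
cat > st.py <<'E'
from h import *
o=get_obs();R=Ro.from_quat(o['eef_rot']).as_matrix();print(o['clock'],o['eef_pos'].round(4),'psi',np.degrees(np.arctan2(R[1,1],R[0,1])).round(2),'F',o['wrist_force'].round(2),'M',o['ft_torque'].round(3),'gap',o['finger_gap'].round(4),'q6',o['q'][5].round(2))
E
python3 st.py
```

```text
Traceback (most recent call last):
  File "st.py", line 2, in <module>
    o=get_obs();R=Ro.from_quat(o['eef_rot']).as_matrix();print(o['clock'],o['eef_pos'].round(4),'psi',np.degrees(np.arctan2(R[1,1],R[0,1])).round(2),'F',o['wrist_force'].round(2),'M',o['ft_torque'].round(3),'gap',o['finger_gap'].round(4),'q6',o['q'][5].round(2))
                                                                                                                                                                                                                     ^^^^^^^^^^^^^^^^^^^^^
AttributeError: 'float' object has no attribute 'round'
```

```bash
sed -i "s/o\['finger_gap'\].round(4)/o['finger_gap']/" st.py; python3 st.py
```

```text
2.9 [0.4514 0.2099 0.0573] psi 45.65 F [-3.49 -5.46 11.32] M [-0.761  0.423  0.043] gap 0.02882638379114073 q6 -0.42
```

Emit:
move_arm(moves=[0,-0.05,0,-0.5,0,-0.05,0,-0.5,0,0,0,-0.5,0,0,0,-0.5])

```text
clock: 3.4
eef_pos: [0.4515, 0.2095, 0.0574]
eef_rot: [0.473, 0.881, 0.0, 0.0]
wrist_force: [-5.3, 2.3, 9.0]
finger_gap: 0.0292
gripper_force: 31.8
```

```bash
python3 st.py
```

```text
3.4 [0.4515 0.2095 0.0574] psi 33.55 F [-5.33  2.31  9.03] M [0.566 0.576 0.074] gap 0.02916524947644305 q6 -0.21
```

Emit:
move_arm(moves=[0,0,0,-0.95,0,0,0,-0.95,0,0,0,-0.95,0,0,0,-0.95,0,0,0,-0.95,0,0,0,-0.95,0,0,0,-0.95,0,0,0,-0.95])

```text
clock: 4.4
eef_pos: [0.4515, 0.2093, 0.0574]
eef_rot: [0.778, 0.628, 0.0, 0.0]
wrist_force: [-4.1, -0.4, 11.4]
finger_gap: 0.0292
gripper_force: 31.8
```

Emit:
move_arm(moves=[0,0,0,-0.9,0,0,0,-0.9,0,0,0,-0.9,0,0,0,-0.9,0,0,0,-0.5,0,0,0,0])

```text
clock: 5.15
eef_pos: [0.4515, 0.2092, 0.0574]
eef_rot: [0.893, 0.449, 0.0, 0.0]
wrist_force: [-4.1, -1.5, 9.2]
finger_gap: 0.0292
gripper_force: 31.8
```

```bash
python3 st.py
```

```text
5.15 [0.4515 0.2092 0.0574] psi -36.61 F [-4.1  -1.52  9.23] M [-0.572  0.328 -0.089] gap 0.02921838570325419 q6 1.01
```

Emit:
move_arm(moves=[0,0,0,-0.5,0,0,0,-0.5,0,0,0,-0.3])

```text
clock: 5.52
eef_pos: [0.4515, 0.2091, 0.0574]
eef_rot: [0.922, 0.387, 0.0, 0.0]
wrist_force: [-3.2, -2.9, 10.4]
finger_gap: 0.0296
gripper_force: 31.8
```

```bash
python3 st.py
```

```text
5.525 [0.4515 0.2091 0.0574] psi -44.42 F [-3.19 -2.9  10.38] M [-0.795  0.345  0.067] gap 0.029581854421867036 q6 1.15
```

Emit:
move_arm(moves=[0,0,0,-0.25,0,0,0,-0.15])

```text
clock: 5.78
eef_pos: [0.4515, 0.2091, 0.0573]
eef_rot: [0.93, 0.368, 0.0, 0.0]
wrist_force: [-3.2, -2.5, 10.5]
finger_gap: 0.0292
gripper_force: 31.8
```

```bash
python3 st.py
```

```text
5.775 [0.4515 0.2091 0.0573] psi -46.78 F [-3.17 -2.49 10.52] M [-0.793  0.327  0.078] gap 0.029228250922451182 q6 1.19
```

Emit:
move_arm(moves=[0,0,0,-0.25,0,0,0,-0.1])

```text
clock: 6.02
eef_pos: [0.4514, 0.2091, 0.0573]
eef_rot: [0.936, 0.352, 0.0, 0.0]
wrist_force: [-3.6, -2.7, 10.2]
finger_gap: 0.0294
gripper_force: 32.8
```

```bash
python3 st.py
```

```text
6.025 [0.4514 0.2091 0.0573] psi -48.84 F [-3.56 -2.74 10.2 ] M [-0.813  0.369  0.793] gap 0.029389044250735404 q6 1.23
```

Emit:
move_arm(moves=[0,0,0,-0.25,0,0,0,-0.1])

```text
clock: 6.28
eef_pos: [0.4513, 0.2091, 0.0573]
eef_rot: [0.942, 0.334, 0.0, 0.0]
wrist_force: [-3.5, -1.6, 10.3]
finger_gap: 0.0293
gripper_force: 33.8
```

```bash
python3 st.py
```

```text
6.275 [0.4513 0.2091 0.0573] psi -50.93 F [-3.46 -1.64 10.29] M [-0.609  0.551  0.785] gap 0.029348847506581677 q6 1.26
```

The nut came up hand-tight near ψ = -48°, where the moment jumped from 0.07 to 0.8 N m. I'll open, rise and go over the wrench.

Emit:
move_arm(moves=[0,0,0,0,0,0,0,0,0,0,0,0,0,0,4,0,0,0,5,0,0,0,5,0], hand=8.54)

```text
clock: 7.02
eef_pos: [0.4512, 0.2091, 0.1977]
eef_rot: [0.943, 0.334, -0.0, -0.0]
wrist_force: [0.2, 0.4, 0.5]
finger_gap: 0.0857
gripper_force: 0.0
```

```bash
python3 - <<'E'
from h import *
o=get_obs();s=snapshot('wrist');s.update(pos=o['eef_pos'],rot=o['eef_rot']);np.savez('w2.npz',**s)
print(o['eef_pos'])
a=rect(s,.4515,.2091,.06,.056,400);save('n2.png',np.hstack([a,cv2.resize(s['frame'],(400,250))[:].repeat(1,0)if 0 else a*0+0])[:, :400])
E
```

```text
[0.45116978 0.20907227 0.19772088]
```

View pics/n2.png

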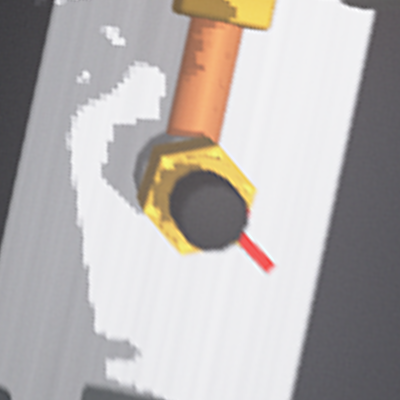

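Emit:
move_arm(moves=[0.3,-5.5,0,-0.56,0.3,-5.7,0,-0.56,0.3,-5.7,0,-0.56,0.3,-5.7,0,-0.56,0.3,-5.7,0,-0.56,0.3,-5.7,0,-0.56,0.3,-5.7,0,-0.56,0.3,-5.7,0,-0.58])

```text
clock: 8.07
eef_pos: [0.4752, -0.2468, 0.1963]
eef_rot: [0.995, 0.104, 0.0, 0.0]
wrist_force: [1.1, 0.6, 0.8]
finger_gap: 0.0855
gripper_force: 0.0
```

```bash
cat > wr.py <<'E'
from h import *
o=get_obs();s=snapshot('wrist');s.update(pos=o['eef_pos'],rot=o['eef_rot']);np.savez('w3.npz',**s);save('w3.png',s['frame'])
h=cv2.cvtColor(s['frame'],cv2.COLOR_RGB2HSV).astype(int)
m=(((h[...,0]<6)|(h[...,0]>174))&(h[...,1]>140)&(h[...,2]>80)).astype(np.uint8)
_,L,st,c=cv2.connectedComponentsWithStats(m);i=1+np.argmax(st[1:,4]);print(st[i])
q=np.array([wray(s,a,b,.022)[:2] for a,b in np.argwhere(L==i)[:,::-1]],np.float32);r=cv2.minAreaRect(q);print(r,cv2.boxPoints(r))
E
python3 st.py; python3 wr.py
```

```text
8.075 [ 0.4752 -0.2468  0.1963] psi -78.09 F [1.09 0.6  0.76] M [-0.021 -0.05  -0.041] gap 0.08554596586033779 q6 0.83
[ 312  125   21  155 2695]
((0.45859187841415405, -0.2560291886329651), (0.14109393954277039, 0.01778477430343628), 11.91726016998291) [[ 0.38772914 -0.26189634]
 [ 0.39140168 -0.2792978 ]
 [ 0.5294546  -0.25016204]
 [ 0.5257821  -0.23276058]]
```

View pics/w3.png

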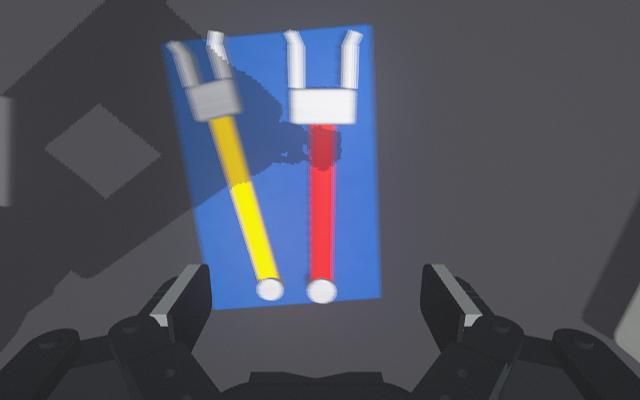

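Wrist view: the red wrench handle runs (323,125)–(320,280) with its jaw at (322,60), and the spare lies to the left at (240,200). I'll partly close the fingers, go down and grip.

Emit:
move_arm(moves=[0,-0.35,-3,0,0,0,-3,0,0,0,-3,0,0,0,-3,0,0,0,-3,0,0,0,-1.5,0,0,0,-0.4,0], hand=5.5)

```text
clock: 9.0
eef_pos: [0.4752, -0.2481, 0.0267]
eef_rot: [0.994, 0.105, -0.0, -0.0]
wrist_force: [0.9, 0.2, 0.2]
finger_gap: 0.0549
gripper_force: 0.0
```

Emit:
move_arm(moves=[0,0,0,0,0,0,0,0,0,0,0,0,0,0,0,0,0,0,0,0], hand=0, force=100)

```text
clock: 9.62
eef_pos: [0.476, -0.2487, 0.0286]
eef_rot: [0.994, 0.105, 0.001, 0.001]
wrist_force: [-1.5, 1.2, 12.6]
finger_gap: 0.0169
gripper_force: 98.2
```

```bash
python3 st.py
```

```text
9.625 [ 0.476  -0.2487  0.0286] psi -77.97 F [-1.47  1.24 12.59] M [ 0.21   0.261 -0.108] gap 0.016908229563785612 q6 0.82
```

Emit:
move_arm(moves=[0,0,5.5,0,0,0,5.5,0,0,2,0,0.97,0,2,0,0.97,0,2,0,0.97,0,2,0,0.97,0,2,0,0.97,0,2,0,0.97])

```text
clock: 10.62
eef_pos: [0.4755, -0.1277, 0.138]
eef_rot: [0.917, 0.4, 0.0, 0.0]
wrist_force: [0.0, -0.6, -2.0]
finger_gap: 0.0167
gripper_force: 99.3
```

Emit:
move_arm(moves=[0,2,0,0.97,0,2,0,0.97,0,2,0,0.97,0,2,0,0.97,0,2,0,0.97,0,2,0,0.97,0,2,0,0.97,0,2,0,0.97])

```text
clock: 11.62
eef_pos: [0.4756, 0.0323, 0.138]
eef_rot: [0.684, 0.73, 0.0, 0.0]
wrist_force: [0.0, -0.2, -1.7]
finger_gap: 0.017
gripper_force: 99.3
```

```bash
python3 st.py; python3 - <<'E'
from h import *
o=get_obs();s=snapshot('wrist');s.update(pos=o['eef_pos'],rot=o['eef_rot']);np.savez('w4.npz',**s);save('w4.png',s['frame'])
E
```

```text
11.625 [0.4756 0.0323 0.138 ] psi 3.71 F [ 0.03 -0.16 -1.72] M [-0.035 -0.003 -0.037] gap 0.017044394566876852 q6 -0.06
```

View pics/w4.png

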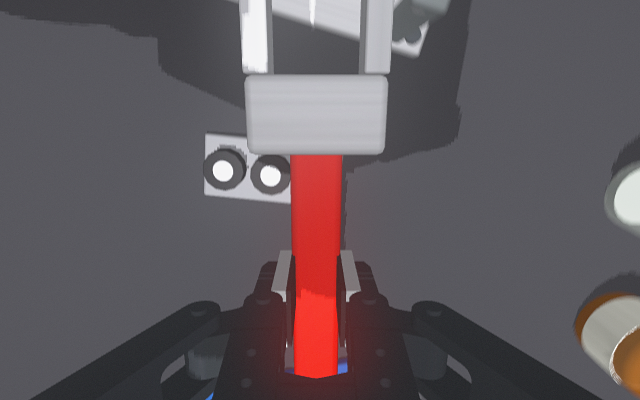

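The wrench sits straight in the hand: handle at u ≈ 317, head at rows 75–153, tray below at (250,170). I'll check its droop and jaw offset from depth.

```bash
python3 - <<'E'
from h import *
s=dict(np.load('w4.npz'));K=s['camera_matrix'];z=s['z_map'];T=s['T_tool_cam'];R=Ro.from_quat(s['rot']).as_matrix()
def tp(u,v):
    d=np.median(z[v-2:v+3,u-2:u+3]);p=np.array([(u-K[0,2])/K[0,0]*d,(v-K[1,2])/K[1,1]*d,d]);return T[:3,:3]@p+T[:3,3]
for n,u,v in[('handle far',317,165),('handle mid',317,210),('handle near',317,245),('head L',258,115),('head R',374,115),('head back',317,148),('head front',317,80),('armL',257,30),('armR',375,30),('armLin',268,30),('armRin',365,30)]:print(n,(tp(u,v)*1000).round(1))
E
```

```text
handle far [48.4  1.6  6.8]
handle mid [30.6  1.6  6.9]
handle near [16.   1.6  6.7]
head L [ 66.8 -19.1   2.8]
head R [66.8 21.5  2.5]
head back [55.3  1.6  2.8]
head front [78.4  1.5  3.1]
armL [ 94.  -18.3   3.2]
armR [93.9 20.6  2.8]
armLin [ 94.6 -15.1   7.2]
armRin [94.2 17.5  4.4]
```

Emit:
move_arm(moves=[0.2,0,0,0.45,0.2,0,0,0.45,0,0,-3,0,0,0,-3,0,0,0,-2.1,0,0,0,0,0])

```text
clock: 12.42
eef_pos: [0.4787, 0.0315, 0.0557]
eef_rot: [0.65, 0.76, -0.001, -0.001]
wrist_force: [-0.3, -0.3, -1.5]
finger_gap: 0.017
gripper_force: 99.2
```

```bash
python3 st.py
```

```text
12.425 [0.4787 0.0315 0.0557] psi 8.87 F [-0.25 -0.35 -1.48] M [-0.011 -0.027 -0.025] gap 0.017019137780985287 q6 -0.15
```

Emit:
move_arm(moves=[0.12,0,0.1,0,-0.24,1.5,0,0,-0.24,1.5,0,0,-0.24,1.5,0,0,-0.16,1,0,0])

```text
clock: 13.05
eef_pos: [0.4716, 0.088, 0.0574]
eef_rot: [0.65, 0.76, 0.0, 0.0]
wrist_force: [0.3, 1.0, -2.4]
finger_gap: 0.0169
gripper_force: 99.2
```

```bash
python3 st.py
```

```text
13.05 [0.4716 0.088  0.0574] psi 8.98 F [ 0.29  1.05 -2.39] M [-0.034 -0.029 -0.031] gap 0.016919103194351737 q6 -0.04
```

Emit:
move_arm(moves=[-0.08,0.5,0,0,-0.08,0.5,0,0,-0.08,0.5,0,0])

```text
clock: 13.42
eef_pos: [0.4692, 0.1017, 0.0572]
eef_rot: [0.65, 0.76, -0.0, -0.0]
wrist_force: [-1.3, -1.6, -0.9]
finger_gap: 0.0169
gripper_force: 99.2
```

```bash
python3 st.py
```

```text
13.425 [0.4692 0.1017 0.0572] psi 8.91 F [-1.32 -1.55 -0.86] M [-0.222  0.244  0.155] gap 0.016900179043260955 q6 -0.0
```

Emit:
move_arm(moves=[-0.08,0.45,0,0,-0.07,0.4,0,0,0,0,0,0])

```text
clock: 13.8
eef_pos: [0.4678, 0.1104, 0.0573]
eef_rot: [0.65, 0.76, -0.0, -0.0]
wrist_force: [-2.6, 0.4, -2.6]
finger_gap: 0.0169
gripper_force: 99.2
```

```bash
python3 st.py; python3 - <<'E'
import numpy as np
n=np.array([.4515,.2091]);p0=0
for k in range(0,12):
    a=np.radians(99.1-k*3);print(k,(n-.1*np.array([np.cos(a),np.sin(a)])).round(4))
E
```

```text
13.8 [0.4678 0.1104 0.0573] psi 8.93 F [-2.58  0.35 -2.57] M [0.093 0.34  0.208] gap 0.01694108964547866 q6 0.01
0 [0.4673 0.1104]
1 [0.4621 0.1097]
2 [0.4569 0.1092]
3 [0.4517 0.1091]
4 [0.4464 0.1092]
5 [0.4412 0.1096]
6 [0.436  0.1103]
7 [0.4309 0.1112]
8 [0.4258 0.1125]
9 [0.4208 0.1139]
10 [0.4158 0.1157]
11 [0.411  0.1177]
```

Emit:
move_arm(moves=[-0.52,-0.07,0,-0.5,-0.52,-0.05,0,-0.5,-0.52,-0.01,0,-0.5,-0.53,0.01,0,-0.5,-0.52,0.04,0,-0.5,-0.52,0.07,0,-0.5])

```text
clock: 14.55
eef_pos: [0.4369, 0.11, 0.0574]
eef_rot: [0.761, 0.649, 0.0, 0.0]
wrist_force: [-1.6, 0.6, -2.8]
finger_gap: 0.0171
gripper_force: 99.6
```

```bash
python3 st.py
```

```text
14.55 [0.4369 0.11   0.0574] psi -9.14 F [-1.56  0.64 -2.83] M [0.018 0.072 0.918] gap 0.017075624017295635 q6 0.34
```

Emit:
move_arm(moves=[-0.51,0.09,0,-0.5,-0.51,0.13,0,-0.5])

```text
clock: 14.8
eef_pos: [0.4266, 0.1122, 0.0574]
eef_rot: [0.794, 0.608, 0.0, 0.0]
wrist_force: [-0.1, -1.6, -1.8]
finger_gap: 0.0172
gripper_force: 99.5
```

```bash
python3 st.py
```

```text
14.8 [0.4266 0.1122 0.0574] psi -15.13 F [-0.1  -1.56 -1.85] M [-0.334  0.093  0.864] gap 0.017158063497054676 q6 0.45
```

Emit:
move_arm(moves=[-0.25,0.07,0,-0.25,-0.25,0.07,0,-0.25])

```text
clock: 15.05
eef_pos: [0.4215, 0.1136, 0.0573]
eef_rot: [0.81, 0.587, 0.0, 0.0]
wrist_force: [-0.9, -1.3, -1.6]
finger_gap: 0.0166
gripper_force: 99.5
```

```bash
python3 st.py
```

```text
15.05 [0.4215 0.1136 0.0573] psi -18.11 F [-0.87 -1.3  -1.58] M [-0.33   0.123  0.851] gap 0.01663563347109313 q6 0.51
```

Emit:
move_arm(moves=[-0.25,0.08,0,-0.25,-0.12,0.04,0,-0.12])

```text
clock: 15.3
eef_pos: [0.4177, 0.1149, 0.0573]
eef_rot: [0.821, 0.571, 0.0, 0.0]
wrist_force: [-0.3, -2.4, -1.3]
finger_gap: 0.0167
gripper_force: 99.5
```

```bash
python3 st.py
```

```text
15.3 [0.4177 0.1149 0.0573] psi -20.34 F [-0.27 -2.4  -1.3 ] M [-0.469  0.06   0.816] gap 0.016743577763702597 q6 0.55
```

Emit:
move_arm(moves=[-0.25,0.09,0,-0.25,-0.24,0.1,0,-0.25])

```text
clock: 15.55
eef_pos: [0.4128, 0.1168, 0.0573]
eef_rot: [0.836, 0.549, 0.0, 0.0]
wrist_force: [-0.6, -2.6, -2.4]
finger_gap: 0.0168
gripper_force: 99.5
```

```bash
python3 st.py
```

```text
15.55 [0.4128 0.1168 0.0573] psi -23.4 F [-0.58 -2.65 -2.38] M [-0.549  0.107  0.732] gap 0.016797415573990785 q6 0.61
```

Emit:
move_arm(moves=[-0.24,0.1,0,-0.25,-0.12,0.05,0,-0.12])

```text
clock: 15.8
eef_pos: [0.4092, 0.1184, 0.0573]
eef_rot: [0.846, 0.533, 0.0, 0.0]
wrist_force: [0.0, -2.7, -2.5]
finger_gap: 0.0167
gripper_force: 99.5
```

```bash
python3 st.py
```

```text
15.8 [0.4092 0.1184 0.0573] psi -25.58 F [ 0.02 -2.66 -2.49] M [-0.452  0.022  0.745] gap 0.016669171657964374 q6 0.66
```

Emit:
move_arm(moves=[-0.24,0.11,0,-0.25,-0.12,0.06,0,-0.12])

```text
clock: 16.05
eef_pos: [0.4056, 0.1201, 0.0573]
eef_rot: [0.856, 0.516, 0.0, 0.0]
wrist_force: [0.1, -2.1, -2.4]
finger_gap: 0.0169
gripper_force: 99.5
```

```bash
python3 st.py
```

```text
16.05 [0.4056 0.1201 0.0573] psi -27.81 F [ 0.11 -2.09 -2.38] M [-0.478  0.033  0.648] gap 0.016880053329033192 q6 0.7
```

Emit:
move_arm(moves=[-0.23,0.11,0,-0.25,-0.12,0.06,0,-0.12])

```text
clock: 16.3
eef_pos: [0.4021, 0.1218, 0.0573]
eef_rot: [0.866, 0.5, 0.0, 0.0]
wrist_force: [1.0, -0.9, -1.8]
finger_gap: 0.0173
gripper_force: 99.4
```

```bash
python3 st.py
```

```text
16.3 [0.4021 0.1218 0.0573] psi -30.03 F [ 0.95 -0.87 -1.82] M [-0.248 -0.088  0.701] gap 0.017326084087054938 q6 0.75
```

```bash
python3 - <<'E'
from h import *
o=get_obs();s=snapshot('wrist');s.update(pos=o['eef_pos'],rot=o['eef_rot']);np.savez('w5.npz',**s)
save('w5.png',np.hstack([cv2.resize(s['frame'][:250,200:450],(400,400)),rect(s,.4515,.2091,.05,.056,400)]))
E
```

```text
(no output)
```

View pics/w5.png

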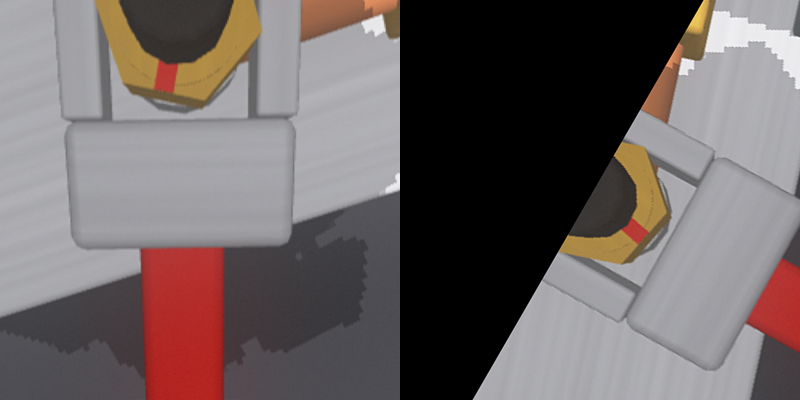

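The rectified panel (right) shows the nut dash at about -131°, panel (635,231), against a stop near -136°. The torque has stayed at about 0.8 N m, so the nut is still turning with a few degrees left. I'll continue in small steps.

Emit:
move_arm(moves=[-0.23,0.13,0,-0.25,-0.11,0.06,0,-0.12])

```text
clock: 16.6
eef_pos: [0.3988, 0.1237, 0.0573]
eef_rot: [0.876, 0.483, 0.0, 0.0]
wrist_force: [1.1, -0.8, -2.1]
finger_gap: 0.0169
gripper_force: 99.4
```

```bash
sed -i '$a r=o["eef_pos"][:2]-[.4515,.2091];F=o["wrist_force"];print("Mnut",round(o["ft_torque"][2]+r[0]*F[1]-r[1]*F[0],3))' st.py; python3 st.py
```

```text
16.6 [0.3988 0.1237 0.0573] psi -32.25 F [ 1.08 -0.81 -2.11] M [-0.125 -0.101  0.687] gap 0.0169377248873451 q6 0.79
Mnut 0.822
```

Emit:
move_arm(moves=[-0.22,0.13,0,-0.25,-0.11,0.06,0,-0.12])

```text
clock: 16.85
eef_pos: [0.3955, 0.1257, 0.0573]
eef_rot: [0.885, 0.466, 0.0, 0.0]
wrist_force: [1.3, 1.5, -2.2]
finger_gap: 0.017
gripper_force: 99.4
```

```bash
python3 st.py
```

```text
16.85 [0.3955 0.1257 0.0573] psi -34.46 F [ 1.27  1.49 -2.2 ] M [ 0.166 -0.135  0.785] gap 0.01702760969891613 q6 0.84
Mnut 0.808
```

Still turning at 0.81 N m.

Emit:
move_arm(moves=[-0.22,0.14,0,-0.25,-0.11,0.07,0,-0.12])

```text
clock: 17.1
eef_pos: [0.3921, 0.1277, 0.0573]
eef_rot: [0.894, 0.449, 0.0, 0.0]
wrist_force: [2.5, -1.6, -3.1]
finger_gap: 0.0169
gripper_force: 99.5
```

```bash
python3 st.py
```

```text
17.1 [0.3921 0.1277 0.0573] psi -36.68 F [ 2.46 -1.61 -3.05] M [-0.196 -0.286  0.739] gap 0.016911821315080983 q6 0.88
Mnut 1.034
```

Emit:
move_arm(moves=[-0.21,0.14,0,-0.25,-0.1,0.07,0,-0.12])

```text
clock: 17.35
eef_pos: [0.3891, 0.1298, 0.0573]
eef_rot: [0.902, 0.431, 0.0, 0.0]
wrist_force: [2.3, 0.2, -2.0]
finger_gap: 0.0169
gripper_force: 99.6
```

```bash
python3 st.py
```

```text
17.35 [0.3891 0.1298 0.0573] psi -38.9 F [ 2.33  0.17 -1.98] M [-0.123 -0.344  0.88 ] gap 0.016886082572489417 q6 0.93
Mnut 1.055
```

```bash
cat > dash.py <<'E'
from h import *
def dash(s):
    h=cv2.cvtColor(s['frame'],cv2.COLOR_RGB2HSV).astype(int);m=((h[...,0]<7)|(h[...,0]>174))&(h[...,1]>130)&(h[...,2]>60)
    q=np.array([wray(s,b,a,.056)[:2] for a,b in np.argwhere(m)]);q=q[np.hypot(*(q-[.4515,.2091]).T)<.02]
    c=q.mean(0)-[.4515,.2091];w,V=np.linalg.eigh(np.cov(q.T));d=V[:,1]*np.sign(V[:,1]@c);A=lambda v:round(np.degrees(np.arctan2(v[1],v[0])),1)
    print(len(q),'radial',A(c),np.hypot(*c),'line',A(d),w)
if __name__=='__main__':
    dash(dict(np.load('w5.npz')))
    o=get_obs();s=snapshot('wrist');s.update(pos=o['eef_pos'],rot=o['eef_rot']);np.savez('w6.npz',**s);dash(s)
E
python3 dash.py
```

```text
215 radial -131.4 0.011587522159458036 line -128.8 [1.34689341e-06 2.44129681e-06]
221 radial -136.7 0.011468150196065332 line -132.7 [1.34236251e-06 2.56952454e-06]
```

Emit:
move_arm(moves=[-0.2,0.15,0,-0.25,-0.1,0.07,0,-0.12])

```text
clock: 17.65
eef_pos: [0.3862, 0.132, 0.0573]
eef_rot: [0.91, 0.414, 0.0, 0.0]
wrist_force: [3.8, 1.3, -1.6]
finger_gap: 0.0167
gripper_force: 99.7
```

```bash
python3 st.py;python3 dash.py
```

```text
17.65 [0.3862 0.132  0.0573] psi -41.12 F [ 3.8   1.25 -1.55] M [-0.039 -0.514  1.01 ] gap 0.016712607597582075 q6 0.97
Mnut 1.221
215 radial -131.4 0.011587522159458036 line -128.8 [1.34689341e-06 2.44129681e-06]
222 radial -136.8 0.011480066506812882 line -131.6 [1.32142401e-06 2.60778563e-06]
```

The dash is at its stop: -136.7° → -136.8° while the torque rose to 1.22 N m. I'll turn the wrench back to the middle of its slack and slide it off.

Emit:
move_arm(moves=[0.36,-0.2,0,0.5,0.42,-0.31,0,0.5,0.44,-0.29,0,0.5,0.45,-0.27,0,0.5,0.46,-0.24,0,0.5,0.48,-0.22,0,0.5])

```text
clock: 18.45
eef_pos: [0.4115, 0.1164, 0.0572]
eef_rot: [0.834, 0.552, -0.001, -0.0]
wrist_force: [-0.6, 1.2, -2.0]
finger_gap: 0.0167
gripper_force: 99.3
```

```bash
python3 st.py;python3 dash.py
```

```text
18.45 [0.4115 0.1164 0.0572] psi -23.03 F [-0.64  1.2  -2.03] M [ 0.238  0.077 -0.001] gap 0.01673523010638452 q6 0.61
Mnut -0.109
215 radial -131.4 0.011587522159458036 line -128.8 [1.34689341e-06 2.44129681e-06]
227 radial -119.7 0.01148990713341753 line -121.7 [1.32919976e-06 2.64770599e-06]
```

```bash
python3 - <<'E'
from h import *
s=dict(np.load('w6.npz'));s5=dict(np.load('w5.npz'))
save('w6.png',np.hstack([cv2.resize(s['frame'][:150,220:420],(800,600))[:, :],])[:600,:800])
T=snapshot('top');save('t6.png',T['frame']);np.savez('t6.npz',**T)
E
```

```text
(no output)
```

View pics/w6.png

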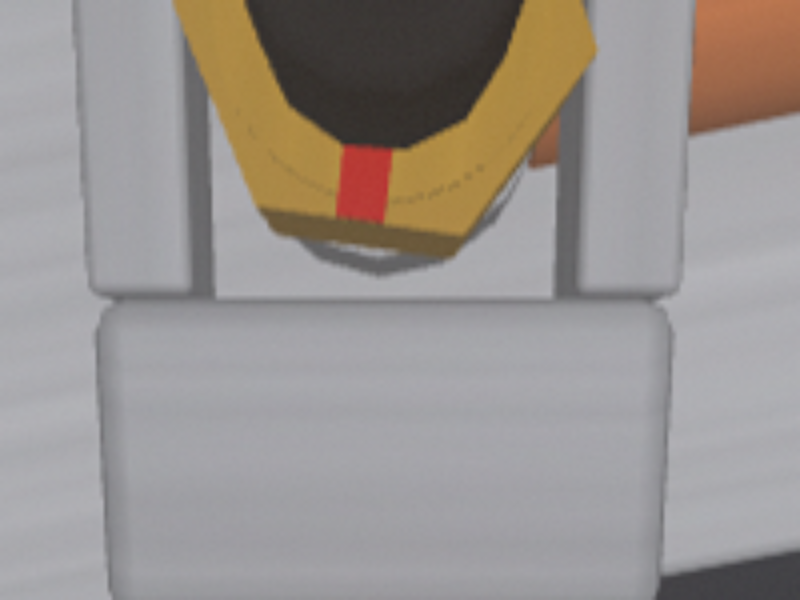

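The crop shows the nut, dash at (365,185), still clamped in the jaw, so it followed the wrench back (the free turn loosened by about 17°). I'll drive it clockwise to the stop again. Then I'll lift the wrench straight up so the nut gets no reverse turn.

Emit:
move_arm(moves=[-0.48,0.22,0,-0.5,-0.46,0.24,0,-0.5,-0.45,0.27,0,-0.5,-0.44,0.29,0,-0.5,-0.26,0.18,0,-0.42,0,0,0,0])

```text
clock: 19.3
eef_pos: [0.3901, 0.1287, 0.0572]
eef_rot: [0.898, 0.441, -0.001, -0.0]
wrist_force: [-2.4, 4.8, -1.5]
finger_gap: 0.0169
gripper_force: 99.4
```

```bash
python3 st.py;python3 dash.py|tail -1
```

```text
19.3 [0.3901 0.1287 0.0572] psi -37.7 F [-2.44  4.78 -1.52] M [0.777 0.477 0.412] gap 0.01687338492705978 q6 0.9
Mnut -0.078
224 radial -134.7 0.011505844127241625 line -133.8 [1.37662651e-06 2.57266437e-06]
```

Emit:
move_arm(moves=[-0.2,0.14,0,-0.25,-0.12,0.09,0,-0.15,0,0,0,0])

```text
clock: 19.73
eef_pos: [0.3874, 0.1309, 0.0572]
eef_rot: [0.906, 0.422, -0.0, -0.0]
wrist_force: [-2.0, 2.8, -1.7]
finger_gap: 0.017
gripper_force: 99.5
```

```bash
python3 st.py;python3 dash.py|tail -1
```

```text
19.725 [0.3874 0.1309 0.0572] psi -40.02 F [-1.98  2.76 -1.72] M [0.495 0.489 0.684] gap 0.017001898875431517 q6 0.95
Mnut 0.352
224 radial -136.4 0.01149517917475447 line -131.6 [1.35967800e-06 2.61040199e-06]
```

Emit:
move_arm(moves=[-0.2,0.15,0,-0.25,-0.12,0.1,0,-0.15,0,0,0,0])

```text
clock: 20.15
eef_pos: [0.3848, 0.1334, 0.0573]
eef_rot: [0.915, 0.404, -0.0, 0.0]
wrist_force: [-1.7, -1.4, -1.9]
finger_gap: 0.0169
gripper_force: 99.8
```

```bash
python3 st.py;python3 dash.py|tail -1
```

```text
20.15 [0.3848 0.1334 0.0573] psi -42.39 F [-1.75 -1.37 -1.86] M [-0.169  0.276  1.022] gap 0.016882859732096835 q6 1.0
Mnut 0.981
223 radial -136.8 0.011453822035742106 line -136.6 [1.34771751e-06 2.59982848e-06]
```

Emit:
move_arm(moves=[0,0,0.3,0,0,0,0.3,0,0,0,0.4,0])

```text
clock: 20.58
eef_pos: [0.3857, 0.1338, 0.0676]
eef_rot: [0.915, 0.403, 0.001, -0.0]
wrist_force: [-1.4, 17.9, -6.0]
finger_gap: 0.0167
gripper_force: 99.4
```

```bash
python3 st.py;python3 dash.py|tail -1
```

```text
20.575 [0.3857 0.1338 0.0676] psi -42.42 F [-1.43 17.86 -6.05] M [3.107 0.66  1.374] gap 0.016675141844012382 q6 1.0
Mnut 0.091
185 radial -136.0 0.011421760723883715 line -137.2 [1.34857431e-06 2.53216896e-06]
```

Emit:
move_arm(moves=[0,0,0.4,0,0,0,0.5,0,0,0,0.6,0,0,0,1.5,0,0,0,2,0,0,0,2,0])

```text
clock: 21.38
eef_pos: [0.3871, 0.1344, 0.1386]
eef_rot: [0.915, 0.403, 0.002, 0.0]
wrist_force: [-0.4, 0.1, -2.6]
finger_gap: 0.0163
gripper_force: 98.5
```

```bash
python3 st.py;python3 dash.py|tail -1
```

```text
21.375 [0.3871 0.1344 0.1386] psi -42.44 F [-0.42  0.1  -2.64] M [-0.064 -0.011  0.035] gap 0.016338860272553855 q6 1.0
Mnut -0.003
77 radial -136.9 0.011787521871136887 line -144.2 [1.35338581e-06 2.55314670e-06]
```

The wrench is clear and the nut dash is still at about -137°. I'll check how the wrench sits in the hand.

```bash
cat > inh.py <<'E'
from h import *
o=get_obs();s=snapshot('wrist');K=s['camera_matrix'];z=s['z_map'];T=s['T_tool_cam']
v,u=np.indices(z.shape);p=np.stack([(u-K[0,2])/K[0,0]*z,(v-K[1,2])/K[1,1]*z,z],-1)@T[:3,:3].T+T[:3,3]
h=cv2.cvtColor(s['frame'],cv2.COLOR_RGB2HSV).astype(int)
m=((h[...,0]<7)|(h[...,0]>174))&(h[...,1]>130)&(z>0)&(abs(p[...,1])<.03)&(p[...,0]>.012)&(p[...,0]<.09)&(v>120);q=p[m]*1000
for a in range(15,65,10):
    k=(abs(q[:,0]-a)<3);print(a,k.sum(),np.median(q[k],0).round(1) if k.any() else '',q[k][:,1].min().round(1) if k.any() else '',q[k][:,1].max().round(1) if k.any() else '')
print('red x max',np.percentile(q[:,0],99.5))
m=(abs(p[...,1])<.022)&(p[...,0]>.06)&(p[...,0]<.075)&(p[...,2]<.02);print('head',np.median(p[m]*1000,0).round(1))
E
python3 inh.py
```

```text
15 710 [15.  -0.1 19.9] -10.0 9.9
25 667 [25.  -0.1 25.7] -10.1 9.5
35 635 [35.  -0.5 31.6] -10.3 9.2
45 523 [44.6 -0.5 37.3] -10.4 8.9
55 0   
red x max 47.073658987281945
head [  73.     0.6 -125.8]
```

The lift left the wrench pitched about 30° head-down in the fingers. I'll raise it, carry it over the mat and let the mat push it level with a softer grip.

Emit:
move_arm(moves=[0,0,4,0,0,0,4,0,0,0,4,0,0,0,0,0])

```text
clock: 21.98
eef_pos: [0.3861, 0.1336, 0.2591]
eef_rot: [0.915, 0.403, 0.002, 0.0]
wrist_force: [-0.4, -0.2, -3.5]
finger_gap: 0.0159
gripper_force: 98.6
```

Emit:
move_arm(moves=[1.1,-4.8,0,-0.74,1.1,-4.8,0,-0.74,1.1,-4.8,0,-0.74,1.1,-4.8,0,-0.74,1.1,-4.8,0,-0.74,1.1,-4.8,0,-0.74,1.1,-4.8,0,-0.74,1.1,-4.8,0,-0.74])

```text
clock: 22.98
eef_pos: [0.4723, -0.252, 0.2553]
eef_rot: [0.995, 0.104, -0.001, -0.001]
wrist_force: [0.1, -0.3, -1.9]
finger_gap: 0.0162
gripper_force: 98.6
```

```bash
python3 st.py; python3 inh.py
```

```text
22.975 [ 0.4723 -0.252   0.2553] psi -78.1 F [ 0.05 -0.34 -1.94] M [-0.013 -0.013 -0.002] gap 0.016200611177908476 q6 0.82
Mnut 0.015
15 696 [15.  -0.4 19.6] -10.0 9.2
25 656 [25.  -0.7 25.6] -10.7 8.9
35 626 [34.9 -1.1 31.6] -10.9 8.6
45 537 [44.7 -1.2 37.3] -11.1 8.2
55 0   
red x max 47.346203948373876
head [  73.2    0.  -125.8]
```

Emit:
move_arm(moves=[0.3,0.3,-4,0,0,0,-4,0,0,0,-4,0,0,0,-2.5,0,0,0,0,0])

```text
clock: 23.65
eef_pos: [0.4738, -0.2465, 0.1094]
eef_rot: [0.994, 0.105, -0.002, -0.002]
wrist_force: [-0.5, 0.3, -2.3]
finger_gap: 0.0162
gripper_force: 98.6
```

Emit:
move_arm(moves=[0,0,-0.6,0,0,0,-0.8,0,0,0,-0.8,0,0,0,-0.8,0,0,0,-0.8,0,0,0,-0.8,0], force=30)

```text
clock: 24.4
eef_pos: [0.4761, -0.2479, 0.0662]
eef_rot: [0.994, 0.105, 0.0, 0.0]
wrist_force: [0.8, 3.5, 2.4]
finger_gap: 0.0168
gripper_force: 103.1
```

```bash
python3 st.py; python3 inh.py
```

```text
24.4 [ 0.4761 -0.2479  0.0662] psi -77.9 F [0.81 3.52 2.37] M [ 0.868 -0.462  0.485] gap 0.01679803537202611 q6 0.82
Mnut 0.941
15 679 [15.  -0.6 14.3] -10.1 9.3
25 663 [24.9 -0.6 17.1] -10.1 9.3
35 673 [35.  -0.6 20. ] -10.6 8.8
45 664 [45.  -1.1 22.9] -10.5 8.8
55 358 [53.6 -1.  25.4] -10.9 8.4
red x max 55.13920306479921
head [  73.2    0.  -125.8]
```

Emit:
move_arm(moves=[0,0,-0.8,0,0,0,-0.8,0,0,0,-0.8,0,0,0,-0.7,0,0,0,-0.4,0,0,0,0,0], hand=0, force=30)

```text
clock: 25.2
eef_pos: [0.4757, -0.2475, 0.0313]
eef_rot: [0.994, 0.105, -0.0, -0.0]
wrist_force: [-2.6, 0.2, 6.1]
finger_gap: 0.0159
gripper_force: 107.4
```

```bash
python3 st.py; python3 inh.py
```

```text
25.2 [ 0.4757 -0.2475  0.0313] psi -77.91 F [-2.64  0.2   6.14] M [ 0.188  0.055 -0.214] gap 0.015885023835646505 q6 0.82
Mnut -1.414
15 640 [15.  -0.2  9.3] -10.3 9.4
25 660 [25.1 -0.6  9.2] -10.4 9.2
35 708 [35.1 -1.   9.2] -10.7 8.6
45 755 [45.  -1.3  9.2] -10.8 8.5
55 817 [55.  -1.3  9.2] -11.4 8.4
red x max 64.59695683902059
head [70.7  0.   5.2]
```

The wrench lies flat on the mat (handle top at z = 22 mm). I'll release it and rise.

Emit:
move_arm(moves=[0,0,0,0,0,0,0,0,0,0,0,0,0,0,3,0,0,0,5,0,0,0,6,0,0,0,6,0], hand=5)

```text
clock: 26.12
eef_pos: [0.4755, -0.2474, 0.2331]
eef_rot: [0.994, 0.105, -0.0, -0.0]
wrist_force: [1.7, -0.5, -0.3]
finger_gap: 0.05
gripper_force: 0.0
```

```bash
python3 st.py; python3 wr.py|tail -5; python3 - <<'E'
from h import *
for n in('top','scene'):
    s=snapshot(n);np.savez(n+'7.npz',**s);P=cloud(s);h=cv2.cvtColor(s['frame'],cv2.COLOR_RGB2HSV).astype(int);z=P[...,2];x=P[...,0];y=P[...,1]
    R=cv2.Rodrigues(s['rvec'])[0]
    c=np.array([.4515,.2091]);rd=((h[...,0]<7)|(h[...,0]>174))&(h[...,1]>110)&(h[...,2]>70)
    q=np.array([ray(s,b,a,.056)[:2] for a,b in np.argwhere(rd)])-c;k=np.hypot(*q.T)<.025
    print(n,'dash pts @.056',(q[k]*1000).round(0).tolist())
    g=(h[...,0]<18)&(h[...,0]>5)&(h[...,1]>180)&(z>.085)&(z<.3)&(x>.45)&(x<.75)&(y>.02)&(y<.3)
    u=np.array([np.cos(np.radians(-12.2)),np.sin(np.radians(-12.2))]);a=(P[g][:,:2]-c)@u
    A=np.stack([a-.075,P[g][:,2]-.092],1);A=A[np.hypot(*A.T)>.06];print(' cover angle',np.degrees(np.median(np.arctan2(A[:,1],-A[:,0]))),np.hypot(*A.T).max(),P[g][:,2].max())
E
```

```text
26.125 [ 0.4755 -0.2474  0.2331] psi -77.9 F [ 1.72 -0.55 -0.26] M [-0.064 -0.044  0.007] gap 0.050030439838295825 q6 0.82
Mnut 0.781
[ 305  107   24  146 2872]
((0.4698036313056946, -0.24840644001960754), (0.14371201395988464, 0.01939154416322708), 10.597758293151855) [[ 0.39739013 -0.25209132]
 [ 0.4009565  -0.27115208]
 [ 0.54221714 -0.24472156]
 [ 0.53865075 -0.2256608 ]]
top dash pts @.056 [[-9.0, -8.0]]
 cover angle 120.3075083829186 0.13909502690600567 0.22020431778229468
scene dash pts @.056 [[-8.0, -6.0], [-7.0, -3.0]]
 cover angle 120.02638400777782 0.1436273377857433 0.2197941371230124
```

The wrench slid about 11 mm forward, so its jaw tip overhangs the mat by about 5 mm. I'll set it back.

Emit:
move_arm(moves=[0,0,-5,0,0,0,-5,0,0,0,-5,0,0,0,-4,0,0,0,-1.2,0,0,0,0,0])

```text
clock: 27.02
eef_pos: [0.4753, -0.2473, 0.0288]
eef_rot: [0.994, 0.105, -0.001, -0.001]
wrist_force: [0.5, 0.5, 0.2]
finger_gap: 0.0501
gripper_force: 0.0
```

Emit:
move_arm(moves=[0,0,0,0,0,0,0,0,0,0,0,0,0,0,0.5,0,-0.6,-0.12,0,0,-0.7,-0.12,0,0,0,0,-0.5,0,0,0,0,0], hand=0, force=80)

```text
clock: 28.02
eef_pos: [0.4623, -0.2501, 0.0298]
eef_rot: [0.994, 0.105, -0.0, -0.0]
wrist_force: [-8.5, 0.9, 23.6]
finger_gap: 0.0172
gripper_force: 86.4
```

```bash
python3 st.py; python3 inh.py
```

```text
28.025 [ 0.4623 -0.2501  0.0298] psi -77.97 F [-8.5   0.85 23.64] M [-0.229  1.143 -0.841] gap 0.017152627406973625 q6 0.81
Mnut -4.737
15 639 [15.  -0.2  7.8] -9.7 9.8
25 677 [25.1  0.2  7.7] -9.5 9.9
35 722 [35.1  0.2  7.7] -9.7 9.8
45 784 [45.1  0.2  7.7] -9.6 10.0
55 808 [55.1  0.2  7.7] -9.4 10.1
red x max 64.70269115591861
head [70.4  0.   3.7]
```

Emit:
move_arm(moves=[0,0,0,0,0,0,0,0,0,0,0,0,0,0,3,0,0,0,5,0,0,0,6,0,0,0,6,0], hand=5)

```text
clock: 28.95
eef_pos: [0.4625, -0.2498, 0.231]
eef_rot: [0.994, 0.105, -0.0, -0.0]
wrist_force: [1.9, -1.3, 0.2]
finger_gap: 0.05
gripper_force: 0.0
```

Emit:
move_arm(moves=[2.19,5.2,0.8,-0.5,2.19,5.2,0.8,-0.5,2.19,5.2,0.8,-0.5,2.19,5.2,0.8,-0.5,2.19,5.2,0.8,-0.5,2.19,5.2,0.8,-0.5,2.19,5.2,0.8,-0.5,2.19,5.2,0.8,-0.5], hand=0)

```text
clock: 29.95
eef_pos: [0.6384, 0.1679, 0.2933]
eef_rot: [0.995, -0.104, -0.0, 0.0]
wrist_force: [-0.1, -0.8, 1.0]
finger_gap: 0.0001
gripper_force: 0.0
```

```bash
python3 st.py; python3 - <<'E'
from h import *
n=np.array([.4515,.2091])
s=snapshot('top');P=cloud(s);h=cv2.cvtColor(s['frame'],cv2.COLOR_RGB2HSV).astype(int)
m=(((h[...,0]<6)|(h[...,0]>176))&(h[...,1]>150)&(P[...,0]>.3)&(P[...,0]<.8)&(P[...,1]<0)&(P[...,1]>-.35)&(P[...,2]<.05));q=np.array([ray(s,b,a,.022)[:2] for a,b in np.argwhere(m)],np.float32);print('red',cv2.minAreaRect(q))
E
```

```text
29.95 [0.6384 0.1679 0.2933] psi -101.98 F [-0.06 -0.78  0.98] M [ 0.031 -0.039  0.006] gap 0.00010551599301521428 q6 1.99
Mnut -0.142
red ((0.4551909565925598, -0.25066858530044556), (0.13937072455883026, 0.018500225618481636), 11.167336463928223)
```

Emit:
move_arm(moves=[0,0,-4,0,0,0,-3.8,0,-1.67,0.36,0,0,-1.67,0.36,0,0,-1.67,0.36,0,0,-1.67,0.36,0,0])

```text
clock: 30.75
eef_pos: [0.5705, 0.1807, 0.2159]
eef_rot: [0.995, -0.104, 0.001, -0.0]
wrist_force: [1.0, -0.3, 0.6]
finger_gap: -0.0001
gripper_force: 0.5
```

```bash
python3 st.py; cat > cov.py <<'E'
from h import *
c=np.array([.4515,.2091]);u=np.array([np.cos(np.radians(-12.2)),np.sin(np.radians(-12.2))]);o=get_obs();print('s',(o['eef_pos'][:2]-c)@u,'t',(o['eef_pos'][:2]-c)@[-u[1],u[0]],'tip',o['eef_pos'][2]-.017)
for n in('top','scene'):
    s=snapshot(n);P=cloud(s);h=cv2.cvtColor(s['frame'],cv2.COLOR_RGB2HSV).astype(int);x,y,z=P[...,0],P[...,1],P[...,2]
    g=(h[...,0]<18)&(h[...,0]>5)&(h[...,1]>180)&(z>.085)&(z<.3)&(x>.3)&(x<.75)&(y>.02)&(y<.3);p=P[g];p=p[abs((p[:,:2]-c)@[-u[1],u[0]])<.06]
    A=np.stack([(p[:,:2]-c)@u-.075,p[:,2]-.092],1);A=A[np.hypot(*A.T)>.06];print(n,' cover angle',np.degrees(np.median(np.arctan2(A[:,1],-A[:,0]))),len(A),p[:,2].max())
E
python3 cov.py
```

```text
30.75 [0.5705 0.1807 0.2159] psi -101.9 F [ 0.97 -0.3   0.6 ] M [ 0.011 -0.15  -0.052] gap -9.197565668592058e-05 q6 2.03
Mnut -0.061
s 0.1222834513050536 t -0.002628017579778003 tip 0.19892915968291064
  return _methods._mean(a, axis=axis, dtype=dtype,
  ret = ret.dtype.type(ret / rcount)
Traceback (most recent call last):
  File "cov.py", line 6, in <module>
    A=np.stack([(p[:,:2]-c)@u-.075,p[:,2]-.092],1);A=A[np.hypot(*A.T)>.06];print(n,' cover angle',np.degrees(np.median(np.arctan2(A[:,1],-A[:,0]))),len(A),p[:,2].max())
                                                                                                                                                           ~~~~~~~~~~^^
ValueError: zero-size array to reduction operation maximum which has no identity
```

Emit:
move_arm(moves=[-1.66,0.36,0,0,-1.66,0.36,0,0,-1.41,0.56,0.25,0,-1.46,0.31,0.25,0,-1.37,0.3,-0.54,0,-1.37,0.3,-0.54,0])

```text
clock: 31.55
eef_pos: [0.4811, 0.2025, 0.2091]
eef_rot: [0.995, -0.104, 0.0, -0.0]
wrist_force: [1.1, 1.0, -0.1]
finger_gap: -0.0001
gripper_force: 0.5
```

```bash
sed -i 's/if 0//; s/A=A\[/\n    if len(p)==0: continue\n    A=A[/' cov.py; python3 st.py; python3 cov.py 2>/dev/null
```

```text
31.55 [0.4811 0.2025 0.2091] psi -101.9 F [ 1.09  1.05 -0.06] M [-0.024 -0.223  0.01 ] gap -0.00010868719834045445 q6 2.12
Mnut 0.048
s 0.03028677549988417 t -0.000207702292048654 tip 0.19214612440809115
top  cover angle 54.79606744611582 26 0.21417978500026252
scene  cover angle 61.55063287827207 255 0.2584704466109775
```

Cover follows (about 60°). I'll continue along the arc.

Emit:
move_arm(moves=[-1.17,0.25,-0.89,0,-1.17,0.25,-0.89,0,-0.93,0.2,-1.17,0,-0.93,0.2,-1.17,0,-0.59,0.13,-1.38,0,-0.59,0.13,-1.38,0])

```text
clock: 32.4
eef_pos: [0.4275, 0.214, 0.1397]
eef_rot: [0.995, -0.104, -0.0, 0.0]
wrist_force: [1.7, -0.3, 2.2]
finger_gap: -0.0002
gripper_force: 0.7
```

```bash
python3 st.py; python3 cov.py 2>/dev/null
```

```text
32.4 [0.4275 0.214  0.1397] psi -101.89 F [ 1.7  -0.34  2.2 ] M [-0.066 -0.148 -0.058] gap -0.0001721737805123059 q6 2.18
Mnut -0.058
s -0.02446511685263632 t -0.0003206326306295049 tip 0.12274531485112093
top  cover angle 15.016499752364377 14 0.11533827340361619
scene  cover angle 16.358514180704233 198 0.17851858983666608
```

Emit:
move_arm(moves=[-0.83,0.18,-0.9,0,-0.83,0.18,-0.9,0,-0.83,0.18,-0.9,0,0,0,-0.3,0,0,0,-0.3,0,0,0,0,0])

```text
clock: 33.25
eef_pos: [0.4019, 0.2194, 0.109]
eef_rot: [0.995, -0.104, -0.001, 0.0]
wrist_force: [-18.1, 1.8, 58.2]
finger_gap: 0.0001
gripper_force: 29.3
```

```bash
python3 st.py; python3 cov.py 2>/dev/null
```

```text
33.25 [0.4019 0.2194 0.109 ] psi -101.91 F [-18.12   1.77  58.2 ] M [0.315 3.285 0.013] gap 0.00010318628348442613 q6 2.21
Mnut 0.112
s -0.0507039627793349 t -0.00042322259989806114 tip 0.09196326188304682
top  cover angle -0.08663843065428743 31 0.1018083549309264
scene  cover angle 1.4777805269702184 228 0.10529852364725803
```

58 N down and the cover at 0°: fully shut. I'll rise off and check everything.

Emit:
move_arm(moves=[0,0,1,0,0,0,3,0,0,0,5,0,0,0,5,0,0,0,5,0,0,0,0,0,0,0,0,0])

```text
clock: 34.22
eef_pos: [0.4028, 0.2191, 0.2972]
eef_rot: [0.995, -0.104, -0.0, 0.0]
wrist_force: [0.2, 0.5, -0.2]
finger_gap: -0.0
gripper_force: 0.0
```

```bash
python3 st.py; python3 cov.py 2>/dev/null; python3 - <<'E'
from h import *
o=get_obs();s=snapshot('wrist');s.update(pos=o['eef_pos'],rot=o['eef_rot'])
h=cv2.cvtColor(s['frame'],cv2.COLOR_RGB2HSV).astype(int);m=((h[...,0]<8)|(h[...,0]>172))&(h[...,1]>60)&(h[...,2]>70)
for H in(.056,.012):
    a=np.argwhere(m);q=np.array([wray(s,b,c,H)[:2] for c,b in a]).reshape(-1,2)-[.4515,.2091];k=np.hypot(*q.T)<.05;print(H,k.sum());_,L,st,c=cv2.connectedComponentsWithStats(m.astype(np.uint8))
    for i in range(1,len(st)):
        p=wray(s,*c[i],H)[:2]-[.4515,.2091]
        if st[i,4]>3 and np.hypot(*p)<.06:print(st[i,4],c[i].round(),(p*1000).round(1),np.degrees(np.arctan2(p[1],p[0])).round(1))
save('fin.png',s['frame'][:, :])
E
```

```text
34.225 [0.4028 0.2191 0.2972] psi -101.9 F [ 0.19  0.47 -0.15] M [-0.017 -0.007  0.008] gap -2.7958259404549496e-05 q6 2.21
Mnut -0.017
s -0.04973088852838564 t -0.0004992273299145133 tip 0.28023664044972385
top  cover angle 1.6849826769280463 60 0.10094850994544316
scene  cover angle 2.371291261495846 271 0.10268360843910943
0.056 0
0.012 0
```

```bash
cat > fit.py <<'E'
from h import *
c=np.array([.4515,.2091]);u=np.array([np.cos(np.radians(-12.2)),np.sin(np.radians(-12.2))])
for n in('top','scene'):
    s=snapshot(n);P=cloud(s);h=cv2.cvtColor(s['frame'],cv2.COLOR_RGB2HSV).astype(int);z=P[...,2]
    g=(h[...,0]<18)&(h[...,0]>5)&(h[...,1]>180)&(z>.085)&(z<.12);p=P[g];a=(p[:,:2]-c)@u;t=(p[:,:2]-c)@[-u[1],u[0]];k=(abs(t)<.045)&(a>-.08)&(a<.08)
    A=np.c_[a[k],np.ones(k.sum())];w=np.linalg.lstsq(A,p[k][:,2],rcond=None)[0];r=p[k][:,2]-A@w;j=abs(r)<.003;w=np.linalg.lstsq(A[j],p[k][j][:,2],rcond=None)[0]
    print(n,k.sum(),'tilt deg',np.degrees(-w[0]),'z at hinge',w@[.075,1],'z at front',w@[-.06,1])
E
python3 fit.py; python3 - <<'E'
from h import *
a=dict(np.load('top0.npz'));b=snapshot('top')
d=np.abs(a['frame'].astype(int)-b['frame']).sum(-1)>90
_,L,st,c=cv2.connectedComponentsWithStats(d[60:260,150:450].astype(np.uint8));print([(x[:5].tolist()) for x in st[1:] if x[4]>8])
E
```

```text
top 192 tilt deg 0.39682673099433663 z at hinge 0.09388890832602474 z at front 0.09482390928315464
scene 529 tilt deg 0.09660139614220022 z at hinge 0.0966350443946034 z at front 0.09686265607193854
[[77, 86, 38, 88, 1736], [228, 111, 5, 6, 14], [36, 114, 31, 23, 371], [224, 123, 17, 49, 145], [31, 133, 6, 7, 22], [19, 137, 9, 8, 23], [40, 177, 24, 14, 102], [23, 178, 40, 22, 319], [3, 192, 12, 8, 29]]
```

```bash
python3 - <<'E'
from h import *
a=dict(np.load('scene0.npz'));b=snapshot('scene')
for s in(a,b):
    h=cv2.cvtColor(s['frame'],cv2.COLOR_RGB2HSV).astype(int);m=(h[...,0]>100)&(h[...,0]<125)&(h[...,1]>150)&(h[...,2]>90);m[:, :420]=0;m[:140]=0;m[190:]=0
    q=np.argwhere(m);print('cap',len(q),q.mean(0).round(1))
    y=(h[...,0]>24)&(h[...,0]<33)&(h[...,1]>150);y[:, 300:]=0;q=np.argwhere(y);print('spare',len(q),q.mean(0).round(1))
E
python3 fit.py; python3 -c "
from rig import *
print(sign_off())"
```

```text
cap 105 [156.1 448.3]
spare 308 [233.7 246.9]
cap 104 [156.1 448.4]
spare 293 [233.7 247. ]
top 182 tilt deg -0.20057524811805033 z at hinge 0.09415335594359432 z at front 0.0936807616491096
scene 525 tilt deg -0.04773676110031782 z at hinge 0.0967247459323672 z at front 0.09661226883888299
the job is handed in; nothing more can be done
None
```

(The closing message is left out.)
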